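Clamp the glued model hull

ROBOT

A 7-joint arm with a two-finger parallel gripper is mounted at the origin on the work surface. World frame = base frame: x ahead of the robot, y to its left, z up, the work surface at z = 0. Lengths are in mm, angles in degrees, forces in N, time in s.
With the tool pointing down it reaches from about 400 to 925 mm from the base axis. Payload 5.6 kg.
Tool frame: the origin (TCP) lies midway between the tips of the shut fingers; the grasp point (between the pads) lies 19 mm behind it; z points along the fingers, y is the line along which they close (so a half turn about z gives the same grasp; the last joint's range is limited). The gripper opens to 85 mm and grips with 20 to 120 N. Pads are 22 mm wide; open, the fingers measure 114 mm over their backs; the gripper's body (76 mm by 85 mm) begins 54 mm behind the grasp point. The pads swing forward as they close: fully open they stand 13 mm farther back than shut.
Start: joints at [-70.989, 26.786, -0.665, 91.828, 0.344, 61.387, -3.226], TCP at [237.996, 604.869, 231.29] pointing down, gripper open.
Joint ranges: [-144.91, 144.91], [-17.63, 115.5], [-89.93, 88.59], [15.96, 139.68], [-74.01, 254.01], [8.47, 105.57], [-167.45, 167.45]. Speed limits (degrees/s): [147.25, 147.25, 180, 180, 180, 180, 180].

INTERFACE

Orientations are given as [roll, pitch, yaw] about the fixed x, y, z axes, in that order (R = Rz(yaw) Ry(pitch) Rx(roll)).
In Python, from rig import manip gives the robot as it stands.
- The arm moves only by the tool carry_out, never from a script. Its argument "targets" is a list of rows, each an object of numbers: "x", "y", "z": the shift along the tool's x, y, z in cm; "twist": the turn about the tool's z in degrees. A call has 1 to 12 rows; each row shifts and turns the commanded pose from where the row before left it, along the tool's axes as they then stand; what a row does not reach is not made up. A row lasts 1/12 s, in which the tool goes at most 41.7 mm and 7.16 degrees, less where a joint would pass 70% of its speed; a pose out of reach is approached as far as the arm can. A call is refused whole if a number of a shift passes 4.17 or a number of a turn 7.16, either way. A call with a gripper value outside its range is refused whole. "claw" is the closure, from -1 (fully open) to 1 (shut), set as the call begins (left out, the last holds). The fingers move at their own pace and stop on an object; "force" is the grip in N (left out, the last holds). Time passes only in rows, so rows that do not move let the fingers close. It gives the time, the measured TCP pose, the force, the opening and the grip force at its end, in the units of the state.
- manip.get_obs(): the state, without advancing time (a new reading comes with each control period).
- manip.grab_frame(name): name is "side" or "top"; returns the picture (480x640x3 uint8, red, green, blue); there is no depth.
- manip.get_calibration(name): a dict with "camera_matrix" (3x3 intrinsics, pixels), "D" ([k1, k2, p1, p2, k3] as OpenCV has them; the pictures are not rectified), "rvec" (rotation vector, rad) and "tvec" (3), from world to camera coordinates, as OpenCV has them. Camera axes: x right, y down, z forward; pixel columns grow to the right and rows downward; lengths in mm; the calibration is good to about 2 mm. A picture is of the moment at which its call begins. get_calibration takes no time and is no camera call.
- manip.finish_job(): hands the job in; it is judged then, once.
The state is a dict: "time_s": time; "joint_positions": joint angles; "dq": joint speeds; "joint_torque": joint torques, N m; "tool_pos": TCP position; "eef_rot": TCP orientation; "wrist_force": force on the tool from outside, world axes, zero at the start; "moment": the same for the moment, N m; "width": finger opening in mm; "grip_force": force on a finger pad.
Only numpy, scipy, OpenCV 4.12 (cv2) and the standard library are available. Lean on these libraries where they do the work, as an engineer would, in place of code of your own. Each camera call takes 0.05 s, during which the arm holds its last target. There are 200 camera calls.

TASK

A freshly glued model tank hull is standing under the presser of one of the two small screw clamps on the hobby bench. Hold that clamp's T-handle and turn it clockwise until the presser is down on the hull and the rising resistance tells you it is firmly clamped, but stop before the hull is crushed; then let go of the handle. Leave the empty clamp's screw alone.

Things in the scene. Friction and masses are not known exactly. Their poses are not given: they have to be found in the camera images.
- t_handle (a point): Middle of the loaded clamp's steel T-bar, on its upright screw axis, 180 mm up, 40 mm above the clamp's beam (34 x 168 mm); height stays as it turns. Bar 13 mm wide and high, level along this x axis; 18 mm end balls at +-46 mm. Clockwise from above tightens. Turns freely (drag 0.12 N m) for 0.45-1.05 rad until the hull is met; firm 0.25 rad later: 1.3 rad at most. Grip it with 40 N.
- presser: Rubber-faced steel plate, 52 x 44 x 10 mm, under the loaded clamp's aluminium crossbar; origin: centre of its underside, on the screw axis. Starts 2.5-5 mm above the hull's roof, sinks 5 mm per rad. On the hull, about 150 N and 0.75 N m more per rad. Firm: 0.1-0.3 N m above the level of the free turn (20-60 N on the hull); over 80 N crushes it. Released, the screw holds 20 N.
- hull: Tan plastic model tank hull, turret off, dark tracks, 150 mm long (its x axis), 78 mm wide; flat roof 55 mm above its origin, the centre of its underside. Stands loose on the 12 mm base plate (170 x 170 mm, bolted down) of one clamp, between its two posts (132 mm apart), roof under the presser.
- spare_bar_end (a point): Centre of one 18 mm end ball of the T-bar of the other clamp, which is identical but empty; 46 mm off its screw axis, 180 mm above the table. To be left as it is.
Not all that is in view belongs to the job. Leave any yellow look-alike of the hull alone.

How it is judged (in metres and radians):
At the end, for the whole second after the job is handed in: The hull stands level (within 0.1 rad) and at rest under the presser (origins within 18 mm horizontally), clamped by it with more than 8 N, the handle released (contact force between presser and hull above 8 N and horizontal distance between hull and presser below 0.018 m and angle between hull's own z axis and vertical below 0.1 rad and linear speed of each of hull, presser below 0.01 m/s); the robot touches nothing.
It fails at once if the hull is crushed: the presser pushes on it with more than 80 N (contact force between presser and hull above 80 N).
It fails at once if the empty clamp's screw is turned: its bar end moves more than 12 mm (distance of spare_bar_end from where it was at the start of the episode above 0.012 m).
It also fails if it takes over 42 s, if anything falls off the work surface, if the arm or the gripper's body presses on something with over 40 N, if the wrist force passes 120 N, or if a joint passes its speed limit or range.

## Working session

There is one attempt and no reset: what is moved stays moved. The work goes in short steps, Python scripts to look and compute and a tool call to move; the robot and the scene stay as the last step left them, time stands still between calls to the robot, and variables do not carry over. Pictures are saved under pics/ and viewed, at most 10 in all, crops included, and the job is handed in when it is done.

Besides the shell and the picture viewer there is one more tool, called after "Emit:" as name(argument=value, ...), one argument or row to a line, values as JSON. carry_out: Moves the arm, as the interface text tells. Its arguments: {"type":"object","properties":{"targets":{"type":"array"},"claw":{"type":"number"},"force":{"type":"number"}},"required":["targets"]}

```bash
mkdir -p pics; python3 - <<'E'
from rig import manip
import cv2
for n in("side","top"):
    cv2.imwrite(f"pics/{n}0.png",manip.grab_frame(n)[:,:,::-1])
o=manip.get_obs()
print({k:o[k] for k in("time_s","tool_pos","eef_rot","width","wrist_force","moment","joint_positions")})
E
```

```text
{'time_s': 0.1, 'tool_pos': array([237.8302514 , 604.38801804, 230.44314732]), 'eef_rot': array([-1.79908253e+02,  6.88917828e-03,  1.58523264e+02]), 'width': 85.31384908446653, 'wrist_force': array([-1.01647563, -0.55033649, -0.4784942 ]), 'moment': array([-0.01016528,  0.01211248, -0.00863819]), 'joint_positions': array([-70.98986245,  26.83079097,  -0.66459793,  91.87457868,
         0.3439483 ,  61.38860211,  -3.22484883])}
```

View pics/side0.png

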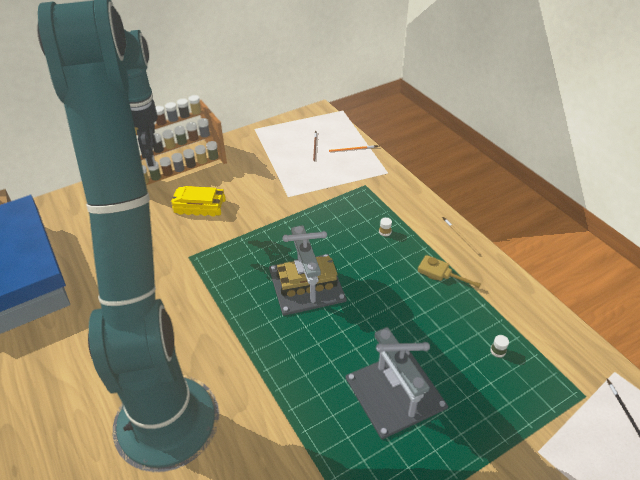

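View pics/top0.png

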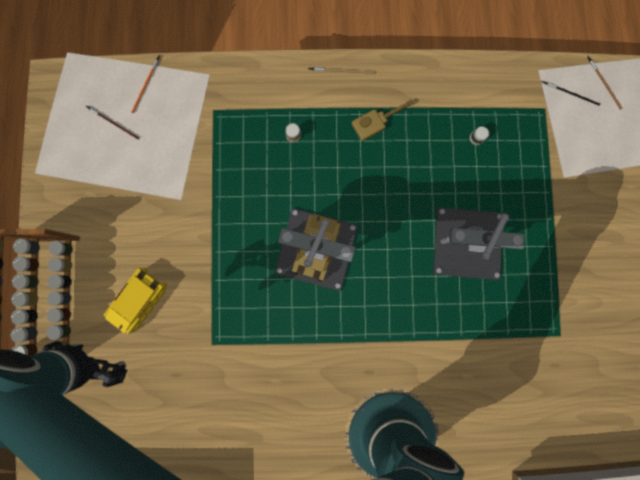

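View crops.

The loaded clamp (tan hull) is at about (317,247) in the top view and (307,270) in the side view. The empty clamp is at about (475,243) in the top view. The yellow decoy is at (135,300). I'll zoom in on the T-bar.

```bash
python3 - <<'E'
import cv2
a=cv2.imread("pics/top0.png")[195:305,260:370]; b=cv2.imread("pics/side0.png")[215:325,250:360]
f=lambda i:cv2.resize(i,(400,400),interpolation=cv2.INTER_CUBIC)
cv2.imwrite("pics/crop0.png",cv2.hconcat([f(a),f(b)]))
E
```

```text
(no output)
```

View pics/crop0.png

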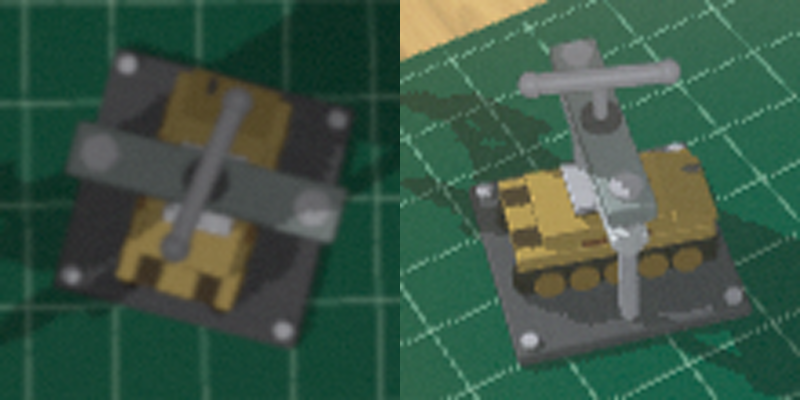

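The crop shows the T-bar's end balls. In full-image pixels they are near (325.5,222.5) and (308.4,263.2) in the top view, and (285.8,238.1) and (324.8,234.8) in the side view.

```bash
cat >h.py <<'E'
from rig import manip
import numpy as np,cv2
def ray(n,px,z):
    c=manip.get_calibration(n);K=np.array(c["camera_matrix"],float)
    R=cv2.Rodrigues(np.array(c["rvec"],float))[0];t=np.array(c["tvec"],float).ravel()
    u=cv2.undistortPoints(np.array(px,float).reshape(-1,1,2),K,np.array(c["D"],float)).reshape(-1,2)
    d=np.c_[u,np.ones(len(u))]@R; o=-R.T@t
    return o+d*((z-o[2])/d[:,2:])
E
python3 - <<'E'
from h import *
np.set_printoptions(precision=1,suppress=True)
T=ray("top",[(325.0,222.2),(308.0,262.8)],180);S=ray("side",[(324.4,234.5),(285.4,237.8)],180)
for P in(T,S):
    d=P[0]-P[1];print(P[:,:2].tolist(),P.mean(0),np.linalg.norm(d),np.degrees(np.arctan2(d[1],d[0])))
bolts=[(c[0]/3.636+259.6,c[1]/3.636+194.6) for c in((127,64),(338,118),(283,331),(71,275))]
B=ray("top",bolts,14);print(B.mean(0),np.degrees(np.arctan2(*(B[0]-B[3])[1::-1])))
E
```

```text
[[505.161999449383, 156.97227335211053], [419.9252559199656, 194.25554150806587]] [462.5 175.6 180. ] 93.03410413331531 -23.624972766477846
[[507.8958260881329, 157.18981559531846], [421.3147221488806, 197.41013043830196]] [464.6 177.3 180. ] 95.46706911500073 -24.916714720259275
[462.5 175.7  14. ] -15.467503469119158
```

Emit:
carry_out(
  targets=[
    {"x": -1.5, "y": -1.3},
    {"x": -2.3, "y": -2},
    {"x": -2.3, "y": -2},
    {"x": -2.3, "y": -2},
    {"x": -2.3, "y": -2},
    {"x": -2.3, "y": -2},
    {"x": -2.3, "y": -2},
    {"x": -2.3, "y": -2},
    {"x": -2.3, "y": -2},
    {"x": -2.3, "y": -2},
    {"x": -2.3, "y": -2},
    {"x": -2.3, "y": -2},
  ],
  claw=-1,
  force=40,
)

```text
schema error: expected keys x, y, z, twist
```

Emit:
carry_out(
  targets=[
    {"x": -2.3, "y": -2},
    {"x": -2.3, "y": -1.9},
    {"x": -2, "y": -1.7},
    {"x": -1, "y": -0.9},
    {"twist": 2.7},
    {},
    {},
    {},
  ],
)

```text
schema error: expected keys x, y, z, twist
```

```bash
cat >>h.py <<'E'
def st(tx=463,ty=176.3):
    o=manip.get_obs();p=o["tool_pos"];y=np.radians(o["eef_rot"][2]);d=np.array([tx-p[0],ty-p[1]])
    print("t",o["time_s"],"p",p.round(1),o["eef_rot"].round(1),"w",round(o["width"],1),"g",round(o["grip_force"],1),"F",o["wrist_force"].round(2),"M",o["moment"].round(3))
    print("tool shift mm",d@[np.cos(y),np.sin(y)],d@[np.sin(y),-np.cos(y)])
E
python3 -c "
from h import *
st()"
```

```text
t 0.1 p [237.8 604.4 230.4] [-179.9    0.   158.5] w 85.3 g 0.0 F [-1.02 -0.55 -0.48] M [-0.01   0.012 -0.009]
tool shift mm -366.26842725450774 -315.9243676440375
```

All four keys are needed in each row.

Emit:
carry_out(
  targets=[
    {"x": -1.5, "y": -1.3, "z": 0, "twist": 0},
    {"x": -2.3, "y": -2, "z": 0, "twist": 0},
    {"x": -2.3, "y": -2, "z": 0, "twist": 0},
    {"x": -2.3, "y": -2, "z": 0, "twist": 0},
    {"x": -2.3, "y": -2, "z": 0, "twist": 0},
    {"x": -2.3, "y": -2, "z": 0, "twist": 0},
    {"x": -2.3, "y": -2, "z": 0, "twist": 0},
    {"x": -2.3, "y": -2, "z": 0, "twist": 0},
    {"x": -2.3, "y": -2, "z": 0, "twist": 0},
    {"x": -2.3, "y": -2, "z": 0, "twist": 0},
    {"x": -2.3, "y": -2, "z": 0, "twist": 0},
    {"x": -2.3, "y": -2, "z": 0, "twist": 0},
  ],
  claw=-1,
  force=40,
)

```text
time_s: 1.1
tool_pos: [402.4, 288.3, 231.1]
eef_rot: [-180.0, -0.0, 158.5]
wrist_force: [0.7, -0.9, -0.7]
width: 85.4
grip_force: 0.0
```

Emit:
carry_out(
  targets=[
    {"x": -2.3, "y": -2, "z": 0, "twist": 0},
    {"x": -2.3, "y": -1.9, "z": 0, "twist": 0},
    {"x": -2, "y": -1.7, "z": 0, "twist": 0},
    {"x": -1, "y": -0.9, "z": 0, "twist": 0},
    {"x": 0, "y": 0, "z": 0, "twist": 2.7},
    {"x": 0, "y": 0, "z": 0, "twist": 0},
    {"x": 0, "y": 0, "z": 0, "twist": 0},
    {"x": 0, "y": 0, "z": 0, "twist": 0},
  ],
)

```text
time_s: 1.77
tool_pos: [448.6, 202.2, 231.1]
eef_rot: [-180.0, -0.0, 155.9]
wrist_force: [-0.5, 0.0, -0.4]
width: 85.3
grip_force: 0.0
```

```bash
python3 -c "
from h import *
st()
cv2.imwrite('pics/side1.png',cv2.resize(manip.grab_frame('side')[130:340,200:480,::-1],(800,600)))"
```

```text
t 1.7667 p [448.6 202.2 231.1] [-180.    -0.   155.9] w 85.3 g 0.0 F [-0.51  0.04 -0.37] M [0.026 0.011 0.018]
tool shift mm -23.713236615690274 -17.739531144552878
```

View pics/side1.png

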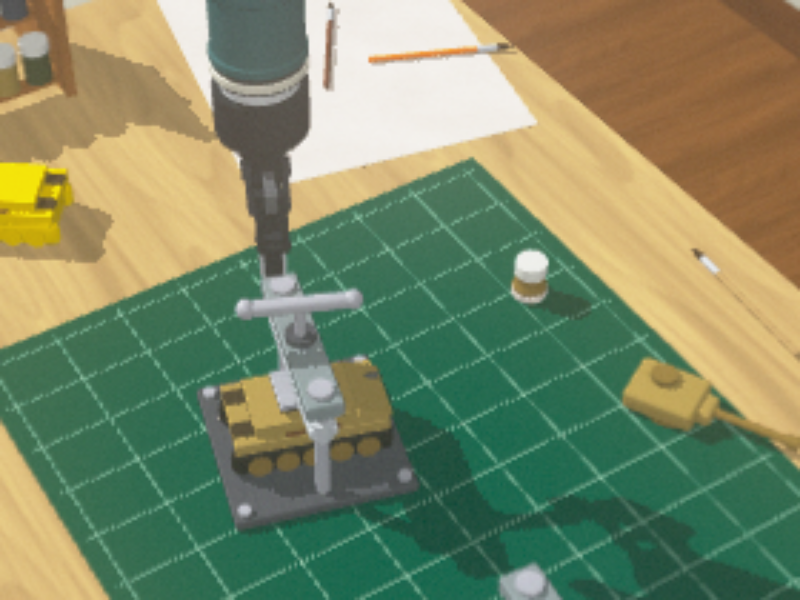

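The gripper is about 3 cm short of the T-bar, with the bar clear in view. I'll move over it and then descend 7 cm.

Emit:
carry_out(
  targets=[
    {"x": -1.2, "y": -0.9, "z": 0, "twist": 0},
    {"x": -1.2, "y": -0.9, "z": 0, "twist": 0},
    {"x": 0, "y": 0, "z": 0, "twist": 0},
    {"x": 0, "y": 0, "z": 0, "twist": 0},
    {"x": 0, "y": 0, "z": 0.5, "twist": 0},
    {"x": 0, "y": 0, "z": 0.5, "twist": 0},
    {"x": 0, "y": 0, "z": 0.5, "twist": 0},
    {"x": 0, "y": 0, "z": 0.5, "twist": 0},
    {"x": 0, "y": 0, "z": 0, "twist": 0},
    {"x": 0, "y": 0, "z": 0, "twist": 0},
  ],
)

```text
time_s: 2.65
tool_pos: [463.2, 175.4, 210.8]
eef_rot: [-180.0, -0.0, 155.8]
wrist_force: [0.3, -0.3, 1.0]
width: 85.1
grip_force: 0.0
```

```bash
python3 -c "
from h import *
st()
a=cv2.resize(manip.grab_frame('side')[190:290,250:350,::-1],(400,400),interpolation=2)
b=cv2.resize(manip.grab_frame('top')[195:295,260:360,::-1],(400,400),interpolation=2)
cv2.imwrite('pics/c2.png',cv2.hconcat([a,b]))"
```

```text
t 2.65 p [463.2 175.4 210.8] [-180.    -0.   155.8] w 85.1 g 0.0 F [ 0.27 -0.29  0.98] M [-0.028 -0.042  0.049]
tool shift mm 0.4896481695250965 0.7187114262954198
```

View pics/c2.png

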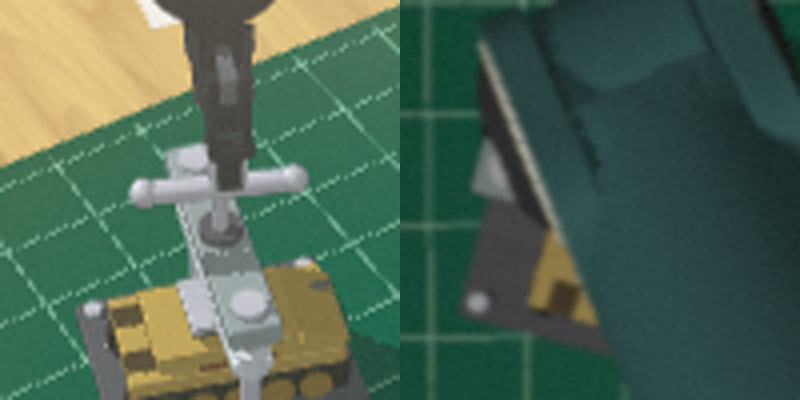

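The fingers are straddling the middle of the bar, so I'll descend the remaining 5 cm and close.

Emit:
carry_out(
  targets=[
    {"x": 0, "y": 0, "z": 1, "twist": 0},
    {"x": 0, "y": 0, "z": 1, "twist": 0},
    {"x": 0, "y": 0, "z": 1, "twist": 0},
    {"x": 0, "y": 0, "z": 1, "twist": 0},
    {"x": 0, "y": 0, "z": 0.5, "twist": 0},
    {"x": 0, "y": 0, "z": 0.5, "twist": 0},
    {"x": 0, "y": 0, "z": 0, "twist": 0},
    {"x": 0, "y": 0, "z": 0, "twist": 0},
    {"x": 0, "y": 0, "z": 0, "twist": 0},
  ],
)

```text
time_s: 3.5
tool_pos: [463.8, 175.4, 161.6]
eef_rot: [180.0, 0.0, 155.8]
wrist_force: [0.9, -0.8, -0.6]
width: 85.5
grip_force: 0.0
```

Emit:
carry_out(
  targets=[
    {"x": 0, "y": 0, "z": 0, "twist": 0},
    {"x": 0, "y": 0, "z": 0, "twist": 0},
    {"x": 0, "y": 0, "z": 0, "twist": 0},
    {"x": 0, "y": 0, "z": 0, "twist": 0},
    {"x": 0, "y": 0, "z": 0, "twist": 0},
    {"x": 0, "y": 0, "z": 0, "twist": 0},
    {"x": 0, "y": 0, "z": 0, "twist": 0},
    {"x": 0, "y": 0, "z": 0, "twist": 0},
    {"x": 0, "y": 0, "z": 0, "twist": 0},
    {"x": 0, "y": 0, "z": 0, "twist": 0},
    {"x": 0, "y": 0, "z": 0, "twist": 0},
    {"x": 0, "y": 0, "z": 0, "twist": 0},
  ],
  claw=1,
  force=40,
)

```text
time_s: 4.5
tool_pos: [464.2, 176.8, 161.6]
eef_rot: [179.9, 0.1, 155.9]
wrist_force: [2.0, 4.9, -1.3]
width: 11.9
grip_force: 44.1
```

```bash
python3 -c "
from h import *
st()"
```

```text
t 4.5 p [464.2 176.8 161.6] [1.799e+02 1.000e-01 1.559e+02] w 11.9 g 44.1 F [ 2.05  4.85 -1.29] M [ 0.847 -0.381  0.034]
tool shift mm 0.8978486552702207 -0.9260679755158552
```

Grip is good (12 mm opening, 44 N). I'll relieve the 1.4 mm sideways strain, then turn within the free range.

Emit:
carry_out(
  targets=[
    {"x": 0, "y": 0.14, "z": 0, "twist": 0},
    {"x": 0, "y": 0, "z": 0, "twist": 2},
    {"x": 0, "y": 0, "z": 0, "twist": 2},
    {"x": 0, "y": 0, "z": 0, "twist": 2},
    {"x": 0, "y": 0, "z": 0, "twist": 2},
    {"x": 0, "y": 0, "z": 0, "twist": 2},
  ],
)

```text
time_s: 5.0
tool_pos: [464.0, 176.5, 161.6]
eef_rot: [-180.0, 0.0, 145.7]
wrist_force: [0.0, 1.5, 3.3]
width: 12.3
grip_force: 44.7
```

```bash
python3 -c "
from h import *
st()"
```

```text
t 5.0 p [464.  176.5 161.6] [-180.     0.   145.7] w 12.3 g 44.7 F [0.04 1.53 3.32] M [0.067 0.149 0.119]
tool shift mm 0.7611727186533418 -0.7243432013588536
```

Emit:
carry_out(
  targets=[
    {"x": 0, "y": 0, "z": 0, "twist": 2},
    {"x": 0, "y": 0, "z": 0, "twist": 2},
    {"x": 0, "y": 0, "z": 0, "twist": 2},
    {"x": 0, "y": 0, "z": 0, "twist": 2},
    {"x": 0, "y": 0, "z": 0, "twist": 2},
    {"x": 0, "y": 0, "z": 0, "twist": 2},
  ],
)

```text
time_s: 5.5
tool_pos: [463.7, 176.1, 161.6]
eef_rot: [-179.9, -0.0, 133.7]
wrist_force: [-2.3, -0.1, 4.2]
width: 12.0
grip_force: 44.9
```

```bash
python3 -c "
from h import *
st()
a=cv2.resize(manip.grab_frame('side')[190:290,250:350,::-1],(500,500),interpolation=2)
cv2.imwrite('pics/c3.png',a)"
```

```text
t 5.5 p [463.7 176.1 161.6] [-179.9   -0.   133.7] w 12.0 g 44.9 F [-2.34 -0.11  4.22] M [-0.12   0.405  0.106]
tool shift mm 0.6071509838262865 -0.39797908625326456
```

View pics/c3.png

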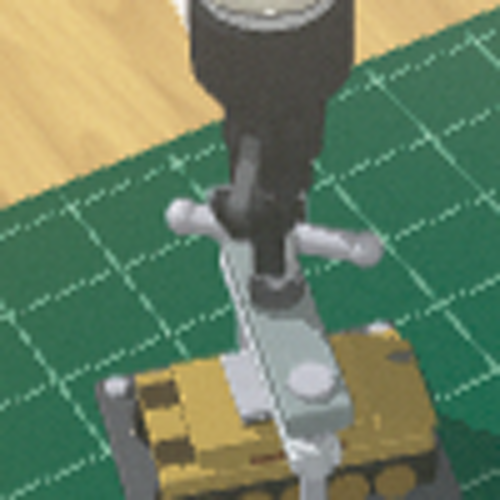

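The bar turns with the gripper and the free-turn moment is about 0.11 N m. I'll continue in 4° steps with readings.

Emit:
carry_out(
  targets=[
    {"x": 0, "y": 0, "z": 0, "twist": 2},
    {"x": 0, "y": 0, "z": 0, "twist": 2},
  ],
)

```text
time_s: 5.72
tool_pos: [463.6, 176.0, 161.6]
eef_rot: [-179.9, -0.0, 129.8]
wrist_force: [-2.9, -0.8, 5.3]
width: 12.4
grip_force: 45.0
```

```bash
python3 -c "
from h import *
st()"
```

```text
t 5.7167 p [463.6 176.  161.6] [-179.9   -0.   129.8] w 12.4 g 45.0 F [-2.9  -0.75  5.26] M [-0.192  0.529  0.093]
tool shift mm 0.6116381428110572 -0.3026444888692437
```

Emit:
carry_out(
  targets=[
    {"x": 0, "y": 0, "z": 0, "twist": 2},
    {"x": 0, "y": 0, "z": 0, "twist": 2},
  ],
)

```text
time_s: 5.88
tool_pos: [463.5, 175.9, 161.6]
eef_rot: [-179.9, -0.0, 125.8]
wrist_force: [-3.1, -1.1, 5.6]
width: 12.1
grip_force: 45.1
```

```bash
python3 -c "
from h import *
st()"
```

```text
t 5.8833 p [463.5 175.9 161.6] [-179.9   -0.   125.8] w 12.1 g 45.1 F [-3.1  -1.14  5.58] M [-0.227  0.63   0.121]
tool shift mm 0.5833463116545782 -0.18681586882336287
```

Emit:
carry_out(
  targets=[
    {"x": 0, "y": 0, "z": 0, "twist": 2},
    {"x": 0, "y": 0, "z": 0, "twist": 2},
  ],
)

```text
time_s: 6.05
tool_pos: [463.4, 175.8, 161.6]
eef_rot: [-179.9, -0.0, 121.8]
wrist_force: [-1.9, -2.0, 7.1]
width: 12.1
grip_force: 45.2
```

```bash
python3 -c "
from h import *
st()"
```

```text
t 6.05 p [463.4 175.8 161.6] [-179.9   -0.   121.8] w 12.1 g 45.2 F [-1.9  -1.95  7.1 ] M [-0.303  0.692  0.109]
tool shift mm 0.5764655716651376 -0.05978500723616993
```

Still free at 34°. A further 12° in 4° steps stays well short of crushing.

Emit:
carry_out(
  targets=[
    {"x": 0, "y": 0, "z": 0, "twist": 2},
    {"x": 0, "y": 0, "z": 0, "twist": 2},
  ],
)

```text
time_s: 6.22
tool_pos: [463.2, 175.8, 161.6]
eef_rot: [-179.9, -0.0, 117.8]
wrist_force: [-3.6, -0.9, 7.4]
width: 12.3
grip_force: 45.3
```

```bash
python3 -c "
from h import *
st()"
```

```text
t 6.2167 p [463.2 175.8 161.6] [-179.9   -0.   117.8] w 12.3 g 45.3 F [-3.56 -0.87  7.37] M [-0.269  0.799  0.135]
tool shift mm 0.5488036405278506 0.046261647187519114
```

Emit:
carry_out(
  targets=[
    {"x": 0, "y": 0, "z": 0, "twist": 2},
    {"x": 0, "y": 0, "z": 0, "twist": 2},
  ],
)

```text
time_s: 6.38
tool_pos: [463.1, 175.7, 161.6]
eef_rot: [-179.8, 0.0, 113.8]
wrist_force: [-4.9, -1.2, 8.2]
width: 12.0
grip_force: 45.3
```

```bash
python3 -c "
from h import *
st()"
```

```text
t 6.3833 p [463.1 175.7 161.6] [-179.8    0.   113.8] w 12.0 g 45.3 F [-4.95 -1.24  8.23] M [-0.417  0.924  0.113]
tool shift mm 0.5532119430300432 0.1502103505960538
```

Emit:
carry_out(
  targets=[
    {"x": 0, "y": 0, "z": 0, "twist": 2},
    {"x": 0, "y": 0, "z": 0, "twist": 2},
  ],
)

```text
time_s: 6.55
tool_pos: [462.9, 175.6, 161.6]
eef_rot: [-179.8, 0.0, 109.8]
wrist_force: [-3.9, -1.2, 7.8]
width: 12.0
grip_force: 45.4
```

```bash
python3 -c "
from h import *
st()"
```

```text
t 6.55 p [462.9 175.6 161.6] [-179.8    0.   109.8] w 12.0 g 45.4 F [-3.94 -1.19  7.75] M [-0.443  0.979  0.126]
tool shift mm 0.6101765830430153 0.2896231183816193
```

Emit:
carry_out(
  targets=[
    {"x": 0, "y": 0, "z": 0, "twist": 2},
    {"x": 0, "y": 0, "z": 0, "twist": 2},
  ],
)

```text
time_s: 6.72
tool_pos: [462.8, 175.6, 161.5]
eef_rot: [-179.8, 0.0, 105.8]
wrist_force: [-5.3, -2.2, 8.9]
width: 12.0
grip_force: 45.5
```

```bash
python3 -c "
from h import *
st()"
```

```text
t 6.7167 p [462.8 175.6 161.5] [-179.8    0.   105.8] w 12.0 g 45.5 F [-5.3  -2.24  8.95] M [-0.43   1.055  0.078]
tool shift mm 0.5767934765167821 0.40348007738422953
```

Emit:
carry_out(
  targets=[
    {"x": 0, "y": 0, "z": 0, "twist": 2},
    {"x": 0, "y": 0, "z": 0, "twist": 2},
  ],
)

```text
time_s: 6.88
tool_pos: [462.6, 175.6, 161.6]
eef_rot: [-179.8, 0.0, 101.8]
wrist_force: [-5.0, -2.3, 8.8]
width: 12.0
grip_force: 45.5
```

```bash
python3 -c "
from h import *
st()"
```

```text
t 6.8833 p [462.6 175.6 161.6] [-179.8    0.   101.8] w 12.0 g 45.5 F [-5.03 -2.32  8.78] M [-0.509  1.159  0.212]
tool shift mm 0.6211125195496178 0.49040969594282485
```

Emit:
carry_out(
  targets=[
    {"x": 0, "y": 0, "z": 0, "twist": 2},
    {"x": 0, "y": 0, "z": 0, "twist": 2},
  ],
)

```text
time_s: 7.05
tool_pos: [462.5, 175.6, 161.5]
eef_rot: [-179.8, 0.1, 97.8]
wrist_force: [-6.5, -2.3, 9.6]
width: 12.0
grip_force: 45.6
```

```bash
python3 -c "
from h import *
st()"
```

```text
t 7.05 p [462.5 175.6 161.5] [-1.798e+02  1.000e-01  9.780e+01] w 12.0 g 45.6 F [-6.55 -2.35  9.63] M [-0.456  1.245  0.228]
tool shift mm 0.6551504657989127 0.6135644621913519
```

The moment has risen to about 0.23, so the presser has met the hull. I'll go on 4° with repeat readings.

Emit:
carry_out(
  targets=[
    {"x": 0, "y": 0, "z": 0, "twist": 2},
    {"x": 0, "y": 0, "z": 0, "twist": 2},
  ],
)

```text
time_s: 7.22
tool_pos: [462.3, 175.5, 161.5]
eef_rot: [-179.7, 0.1, 93.8]
wrist_force: [-6.3, -2.2, 9.7]
width: 12.1
grip_force: 45.7
```

```bash
python3 -c "
from h import *
st()"
```

```text
t 7.2167 p [462.3 175.5 161.5] [-1.797e+02  1.000e-01  9.380e+01] w 12.1 g 45.7 F [-6.34 -2.16  9.66] M [-0.483  1.389  0.278]
tool shift mm 0.7204168302457679 0.7161652907652113
```

Emit:
carry_out(
  targets=[
    {"x": 0, "y": 0, "z": 0, "twist": 1},
  ],
)

```text
time_s: 7.3
tool_pos: [462.3, 175.6, 161.6]
eef_rot: [-179.7, 0.1, 92.8]
wrist_force: [-6.6, -2.8, 11.0]
width: 11.9
grip_force: 45.7
```

```bash
python3 -c "
from h import *
st()"
```

```text
t 7.3 p [462.3 175.6 161.6] [-1.797e+02  1.000e-01  9.280e+01] w 11.9 g 45.7 F [-6.64 -2.77 11.01] M [-0.541  1.342  0.302]
tool shift mm 0.7107134112161081 0.7234766435329981
```

The rise is about 0.19 N m above free turn, the middle of the firm band, so I'll stop here, open the fingers and retreat upward.

Emit:
carry_out(
  targets=[
    {"x": 0, "y": 0, "z": 0, "twist": 0},
    {"x": 0, "y": 0, "z": 0, "twist": 0},
    {"x": 0, "y": 0, "z": 0, "twist": 0},
    {"x": 0, "y": 0, "z": 0, "twist": 0},
    {"x": 0, "y": 0, "z": 0, "twist": 0},
    {"x": 0, "y": 0, "z": 0, "twist": 0},
    {"x": 0, "y": 0, "z": 0, "twist": 0},
    {"x": 0, "y": 0, "z": 0, "twist": 0},
    {"x": 0, "y": 0, "z": 0, "twist": 0},
    {"x": 0, "y": 0, "z": 0, "twist": 0},
    {"x": 0, "y": 0, "z": 0, "twist": 0},
    {"x": 0, "y": 0, "z": 0, "twist": 0},
  ],
  claw=-1,
)

```text
time_s: 8.3
tool_pos: [464.1, 176.6, 161.3]
eef_rot: [180.0, -0.0, 92.8]
wrist_force: [0.1, 0.3, -0.1]
width: 85.2
grip_force: 0.0
```

Emit:
carry_out(
  targets=[
    {"x": 0, "y": 0, "z": -0.5, "twist": 0},
    {"x": 0, "y": 0, "z": -1, "twist": 0},
    {"x": 0, "y": 0, "z": -1.5, "twist": 0},
    {"x": 0, "y": 0, "z": -1.5, "twist": 0},
    {"x": 0, "y": 0, "z": -1.5, "twist": 0},
    {"x": 0, "y": 0, "z": -1.5, "twist": 0},
    {"x": 0, "y": 0, "z": -1.5, "twist": 0},
    {"x": 0, "y": 0, "z": -1, "twist": 0},
    {"x": 0, "y": 0, "z": -0.5, "twist": 0},
    {"x": 0, "y": 0, "z": 0, "twist": 0},
    {"x": 0, "y": 0, "z": 0, "twist": 0},
    {"x": 0, "y": 0, "z": 0, "twist": 0},
  ],
)

```text
time_s: 9.3
tool_pos: [463.6, 176.5, 265.6]
eef_rot: [-179.9, 0.0, 92.8]
wrist_force: [0.4, 0.5, -0.5]
width: 85.8
grip_force: 0.0
```

```bash
python3 -c "
from h import *
st()
a=cv2.resize(manip.grab_frame('side')[180:330,240:440,::-1],(800,600),interpolation=2)
cv2.imwrite('pics/c4.png',a)"
```

```text
t 9.3 p [463.6 176.5 265.6] [-179.9    0.    92.8] w 85.8 g 0.0 F [ 0.37  0.54 -0.48] M [-0.045 -0.065 -0.038]
tool shift mm -0.13173291023410036 -0.6076850535721546
```

View pics/c4.png

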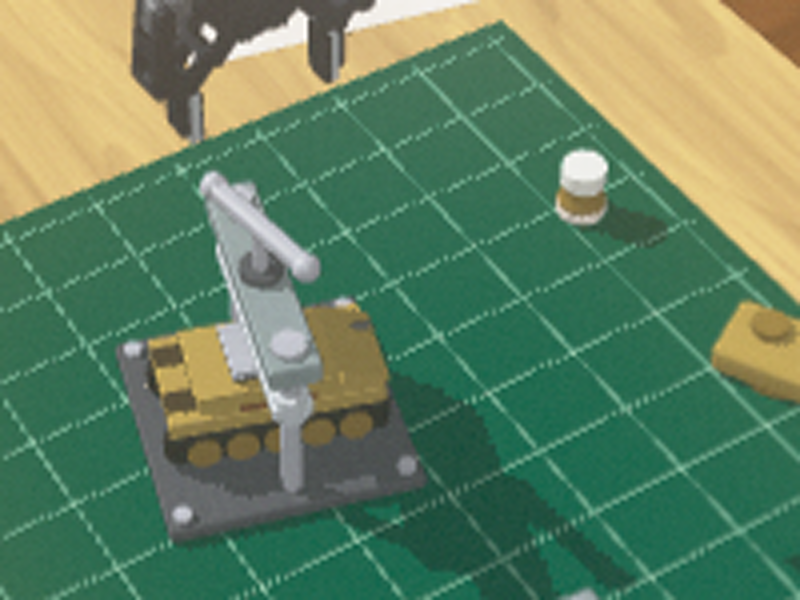

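The T-bar has turned about 63° (ball ends at crop pixels (212,183) and (307,265)). The hull stands level under the presser and the gripper is well clear above.

```bash
python3 -c "
from rig import manip
print(manip.finish_job())"
```

```text
the job is handed in; nothing more can be done
None
```

I turned the loaded clamp's T-handle about 63° clockwise, until its resistance was about 0.19 N m above free turning (firm is 0.1–0.3). I then let go, moved clear and handed the job in at about 9.4 s; the empty clamp was not touched, and no verdict came back.

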